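# Clear the chest lid, then hold it just below its balance point

### The arm

A 7-joint arm with a two-finger parallel gripper is mounted at the origin on the work surface. World frame = base frame: x ahead of the robot, y to its left, z up, the work surface at z = 0. Lengths are in m, angles in rad, forces in N, time in s.
With the tool pointing down it reaches from about 0.425 to 0.925 m from the base axis. Payload 6.8 kg.
Tool frame: the origin (TCP) lies midway between the tips of the shut fingers; the grasp point (between the pads) lies 19 mm behind it; z points along the fingers, y is the line along which they close (so a half turn about z gives the same grasp; the last joint's range is limited). The gripper opens to 85 mm and grips with 20 to 120 N. Pads are 22 mm wide; open, the fingers measure 114 mm over their backs; the gripper's body (76 mm by 85 mm) begins 54 mm behind the grasp point. The pads swing forward as they close: fully open they stand 13 mm farther back than shut.
Start: joints at [1.023, 0.477, 0.022, 1.555, -0.011, 1.109, -0.083], TCP at [0.287, -0.611, 0.193] pointing down, gripper open.
Joint ranges: [-2.96, 2.96], [-0.34, 2.1], [-1.41, 1.46], [0.24, 2.44], [-1.37, 4.51], [0.17, 1.92], [-2.96, 2.96]. Speed limits (rad/s): [2.39, 2.39, 3.14, 3.14, 3.14, 3.14, 3.14].

### API

Orientations are given as a rotation vector (axis times angle).
In Python, from bench import r gives the robot as it stands. The module is installed in compiled form; this text tells all that it offers.
- The arm moves only by the tool apply_moves, never from a script. Its argument "rows" is a list of rows, each a list of 6 numbers: the shift along the tool's x, y, z scaled (see below), then the turn, a rotation vector about the tool's x, y, z scaled (see below). A call has 1 to 5 rows; each row is the pose to reach, as a shift and turn from the pose commanded when the call began, along the tool's axes at that moment; what a row does not reach only later rows make up. The controller multiplies each number of a shift by 0.25 m and each number of a turn by 90 degrees. A row lasts 1/8 s, in which the tool goes at most 62.5 mm and 10.7 degrees, less where a joint would pass 70% of its speed; a pose out of reach is approached as far as the arm can. A call with a number of a shift or a turn outside -1 to 1 is refused whole. A call with a gripper value outside its range is refused whole. "claw" is the opening, from 0 (shut) to 1 (fully open), set as the call begins (left out, the last holds). The fingers move at their own pace and stop on an object; "newtons" is the grip in N (left out, the last holds). Time passes only in rows, so rows that repeat a pose let the fingers close. It gives the time, the measured TCP pose, the force, the opening and the grip force at its end, in the units of the state.
- r.get_obs(): the state, without advancing time (a new reading comes with each control period).
- r.grab_frame(name): name is "scene" or "side" or "wrist"; returns a dict with "pixels" (384x512x3 uint8, red, green, blue), "intrinsics" (3x3 intrinsics, pixels), "dist" ([k1, k2, p1, p2, k3] as OpenCV has them; the pictures are not rectified), "eye" and "attitude" of the camera in the world. Camera axes: x right, y up, looking along -z (the intrinsics and any distortion apply to the point x, -y, -z); pixel columns grow to the right and rows downward; lengths in m; the calibration is good to about 2 mm. A picture is of the moment at which its call begins. There is no depth.
- r.hand_in(): hands the job in; it is judged then, once.
Trained networks look in a picture, given as the dict that the camera call returned (one of the last four; its "shot" number tells which), for a name from the list of things; names that differ only in an ending like _2 or _b are one class to them, and where a whole thing is asked for, a point or a joint stands for the part that bears it (a point fixed in the world has none). Each returns a list of dicts, best first, with "conf" (0 to 1); they miss things now and then, are a little off and sometimes report something else, mostly with a low value. They report only what shows in the picture. A call takes as long as a camera call. They do not tell look-alikes from the thing itself.
- r.search_frame(picture, thing): "rect" ([left, top, width, height] in pixels, round what is visible of it).
- r.outline_of(picture, thing): "pixels" (384x512 bool, what is visible of it) and "rect" ([left, top, width, height] in pixels, round what is visible of it).
- r.landmark_of(picture, thing): "point" ([column, row] in pixels: a listed point, or the origin of a listed thing).
The state is a dict: "clock": time; "joints": joint angles; "qvel": joint speeds; "tau": joint torques, N m; "tcp_pos": TCP position; "orientation": TCP orientation; "contact_force": force on the tool from outside, world axes, zero at the start; "moment": the same for the moment, N m; "grip_width": finger opening in m; "gripper_force": force on a finger pad.
Only numpy, scipy, OpenCV 4.12 (cv2) and the standard library are available. Lean on these libraries where they do the work, as an engineer would, in place of code of your own. Each camera call takes 0.05 s, during which the arm holds its last target. There are 200 camera calls.

### The job

The lid stay of this plywood chest is about to be fitted. Lift the drilling template up and off the double hook on the front of the closed lid and stand it in the narrow wooden rack, let go of it, and only then take the lid by its bar handle and raise it clearly past its balance point, without letting it spring away to fully open. Then bring it back and finish while still holding it steady about five degrees below the balance point; leave the other things on the bench where they are.

Things in the scene. Friction and masses are not known exactly. Their poses are not given: they have to be found in the camera images.
- chest: Open plywood chest with black rims, 200 (x) x 320 (y) x 124 mm high, fixed to the bench. Origin: centre of its underside; x points from the front (robot side, with handle and hook) to the hinge at the back, z up. Its lid is a 12 mm plywood board, 190 x 320 mm, closed at the start.
- lid (a joint): Opening angle of the lid in rad: 0 closed (level), grows as the front edge rises, stop at 1.4. Lid 0.9 kg, partly carried by hidden hinge springs: balance point at 0.80 rad (46 degrees above level). Let go below that it sinks shut (about 1 N at the handle when closed, less nearer balance); above, it springs up to the stop.
- lid_hinge (a point): Middle of the hinge line, 130 mm above the bench at the chest's back, 95 mm behind the chest's origin; fixed. The hinge axis is the chest's y axis. Closed, the front edge of the lid is 190 mm in front of this line.
- lid_handle (a point): Middle of the steel bar handle: round bar 12 mm thick, 110 mm long, parallel to the hinge, 45 mm out from the lid's front edge (free gap 39 mm) in the plane of the lid, 75 mm to the +y side of the chest's middle, 130 mm above the bench when closed. Circles the hinge line at a radius of 235 mm; the bar may turn between the fingers.
- lid_hook (a point): Double hook on the lid's front edge, 85 mm to the -y side of the chest's middle: two level wires 6 mm thick, 40 mm apart, 64 mm long to the front, ends turned up 10 mm. The point: midway between the wires, at their upper side, 36 mm in front of the lid's edge, 133 mm above the bench when closed, where the template hangs.
- template: Brown wooden drilling template: loose upright board 12 (x) x 110 (y) x 130 mm high (z), about 0.12 kg, x along the chest's x. Under its 32 mm high top bar is a hand slot 64 wide x 42 mm high. The hook's wires pass through the slot and the bar rests on them: to come off it must rise 10 to 36 mm, then move 35 mm or more out to the front. Origin: middle of the lower edge.
- template_grip (a point): Point in the middle of the template's top bar, 120 mm above its lower edge and 10 mm below its top edge; grip the bar here across its 12 mm thickness.
- rack: Narrow open-topped wooden rack (toast-rack-like box) fixed on the bench, outside 48 (x) x 150 (y) x 70 mm high, walls and floor 8 mm, inside 32 x 134 mm. The template stands in it lower edge down, board parallel to the rack's long side (either way round); it may lean. Origin: centre of the underside; z up.
- glue: White bottle, 56 mm across, 160 mm high; bystander. Origin: underside.
- jar: Glass jar with steel cap, 64 mm across, 75 mm high; bystander. Origin: underside.
- tape: Grey tape measure, 62 x 32 x 60 mm; bystander. Origin: underside.
- driver: Cordless driver lying on its side, about 200 x 210 x 60 mm; bystander. Origin: under the motor housing.
- offcut: Wood offcut 110 x 50 x 22 mm; bystander. Origin: underside.
- pencil: Pencil 175 mm long (y), 8 mm thick; bystander. Origin: underside.
There are look-alikes about, which are no part of the job. There is more than one size of the template; the one meant has the size given above.

How it is judged:
On the way, in this order (a step that is already met when the one before it is completed fails the run):
1. the template is off the hook, the lid still closed (distance between template_grip and lid_hook above 0.075 m and contact force between template and chest below 0.05 N and value of joint lid below 0.1 rad), for 0.1 s.
2. the template stands in the rack, released, the lid still closed (x of template in the frame of rack between -0.03 and 0.03 m and y of template in the frame of rack between -0.03 and 0.03 m and z of template in the frame of rack below 0.03 m and angle between template's own z axis and vertical below 0.45 rad and contact force between template and the fingers below 0.05 N and value of joint lid below 0.1 rad), for 0.2 s.
3. the lid is raised past its balance point by the gripper (value of joint lid above 0.83 rad and contact force between chest and the fingers above 0.1 N), for 0.1 s.
At the end, for the whole second after the job is handed in: The lid is held still by the fingers at 0.61 to 0.79 rad, just below its balance point of 0.80 rad, and the template stands released in the rack (within 30 mm of its middle, lower edge less than 30 mm above the bench, leaning less than 0.45 rad) (value of joint lid between 0.61 and 0.79 rad and velocity of joint lid between -0.06 and 0.06 rad/s and contact force between chest and the fingers above 0.1 N and x of template in the frame of rack between -0.03 and 0.03 m and y of template in the frame of rack between -0.03 and 0.03 m and z of template in the frame of rack below 0.03 m and angle between template's own z axis and vertical below 0.45 rad and contact force between template and the fingers below 0.05 N); the arm keeps its last pose, push and grip.
It fails at once if the lid is raised before the template is in the rack (value of joint lid above 0.15 rad and horizontal distance between template and rack above 0.06 m).
It fails at once if the lid springs away to fully open (value of joint lid above 1.28 rad).
It fails at once if a bystander is moved by more than 40 mm (distance of any of glue, jar, tape, driver, offcut, pencil from where it was at the start of the episode above 0.04 m).
It also fails if it takes over 61 s, if anything falls off the work surface, if the arm or the gripper's body presses on something with over 40 N, if the wrist force passes 120 N, or if a joint passes its speed limit or range.

## Working session

There is one attempt and no reset: what is moved stays moved. The work goes in short steps, Python scripts to look and compute and a tool call to move; the robot and the scene stay as the last step left them, time stands still between calls to the robot, and variables do not carry over. Pictures are saved under pics/ and viewed, at most 10 in all, crops included, and the job is handed in when it is done.

Besides the shell and the picture viewer there is one more tool, called after "Request:" as name(argument=value, ...), one argument or row to a line, values as JSON. apply_moves: Moves the arm, as the interface text tells. Its arguments: {"type":"object","properties":{"rows":{"type":"array","items":{"type":"array","items":{"type":"number"}}},"claw":{"type":"number"},"newtons":{"type":"number"}},"required":["rows"]}

```bash
mkdir -p pics
cat > h.py <<'E'
import numpy as np, cv2
from bench import r
from scipy.spatial.transform import Rotation as R
def att(f):
    a=np.array(f["attitude"],float)
    return a if a.shape==(3,3) else R.from_rotvec(a).as_matrix() if a.size==3 else R.from_quat(a).as_matrix()
def ray(f,p):
    u=cv2.undistortPoints(np.array([[p]],float),np.array(f["intrinsics"]),np.array(f["dist"]))[0,0]
    d=att(f)@np.array([u[0],-u[1],-1]); return np.array(f["eye"]),d/np.linalg.norm(d)
def atz(f,p,z):
    o,d=ray(f,p); return o+d*(z-o[2])/d[2]
def tri(rs):
    A=sum(np.eye(3)-np.outer(d,d) for o,d in rs); b=sum((np.eye(3)-np.outer(d,d))@o for o,d in rs)
    x=np.linalg.solve(A,b); return x,[np.linalg.norm(np.cross(x-o,d)) for o,d in rs]
def proj(f,X):
    X=np.atleast_2d(X).astype(float); c=(X-np.array(f["eye"]))@att(f); c=c*[1,-1,-1]
    return cv2.projectPoints(c,np.zeros(3),np.zeros(3),np.array(f["intrinsics"]),np.array(f["dist"]))[0][:,0]
def save(f,n): cv2.imwrite("pics/"+n,cv2.cvtColor(f["pixels"],cv2.COLOR_RGB2BGR))
def move(dp,drv=(0,0,0)):
    "world shift and world rotvec turn -> row numbers"
    o=r.get_obs(); M=R.from_rotvec(o["orientation"])
    return np.round(np.r_[M.inv().apply(dp)/.25,M.inv().apply(drv)/(np.pi/2)],3)
E
python3 - <<'E'
from h import *
print(r.get_obs())
F={n:r.grab_frame(n) for n in("scene","side")}
for n,f in F.items(): print(n,f["eye"],f["attitude"],f["intrinsics"])
cv2.imwrite("pics/a.png",cv2.cvtColor(F["scene"]["pixels"],cv2.COLOR_RGB2BGR));save(F["side"],"b.png")
P={}
for t in "chest lid_hinge lid_handle lid_hook template template_grip rack glue jar tape driver offcut pencil".split():
    for n,f in F.items():
        l=r.landmark_of(f,t); print(t,n,[(np.round(x["point"]).tolist(),round(x["conf"],2)) for x in l][:4])
        if l:P[t,n]=l[0]["point"]
    if (t,"scene") in P and (t,"side") in P: print("   ",*tri([ray(F[n],P[t,n]) for n in F]))
E
```

```text
{'clock': 0.0, 'joints': array([ 1.02287944,  0.4778292 ,  0.02235079,  1.55649821, -0.01148922,
        1.10930604, -0.08310203]), 'qvel': array([-0.00037194, -0.00113187,  0.00155841,  0.00045292, -0.00024539,
       -0.00227179,  0.00050594]), 'tau': array([ 2.36705628e-04, -5.96457732e+01,  1.60816815e+00, -2.81197572e+01,
        1.25607866e-02,  9.40316124e-03,  5.27952909e-05]), 'tcp_pos': array([ 0.28707097, -0.61014615,  0.19178677]), 'orientation': array([-3.06414872e+00, -6.84931238e-01,  8.95746161e-04]), 'contact_force': array([0.34963794, 0.64829622, 0.04031863]), 'moment': array([-0.03058429, -0.0008743 , -0.01065184]), 'gripper_force': 0.0, 'grip_width': 0.08566988340960487}
scene [1.36571614 0.17929264 0.88253875] [0.59208565 0.72378113 1.70941576] [[397.80332191   0.         253.67913313]
 [  0.         397.80332191 193.47429523]
 [  0.           0.           1.        ]]
side [0.08689467 0.52806794 0.80606655] [ 0.35749632 -0.96130737 -2.22682176] [[365.38404819   0.         257.12632933]
 [  0.         365.38404819 195.65846882]
 [  0.           0.           1.   
[... 1829 characters left out ...]
2354 -0.41717087  0.00382401] [np.float64(0.00015574088321030353), np.float64(0.00015574088321037804)]
tape scene [([385.0, 212.0], 0.44)]
tape side [([351.0, 222.0], 0.59)]
    [0.39683518 0.20864309 0.19010844] [np.float64(0.2236217157830498), np.float64(0.22362171578304982)]
driver scene [([380.0, 264.0], 0.97)]
driver side []
offcut scene [([256.0, 183.0], 0.75)]
offcut side [([312.0, 250.0], 0.67)]
    [ 0.39369713 -0.04168607 -0.00077375] [np.float64(0.0034324657706362185), np.float64(0.003432465770636228)]
pencil scene [([328.0, 174.0], 0.65)]
pencil side [([279.0, 328.0], 0.49)]
    [0.30714828 0.19511797 0.01437217] [np.float64(0.00410109223348307), np.float64(0.004101092233483033)]
```

View pics/a.png

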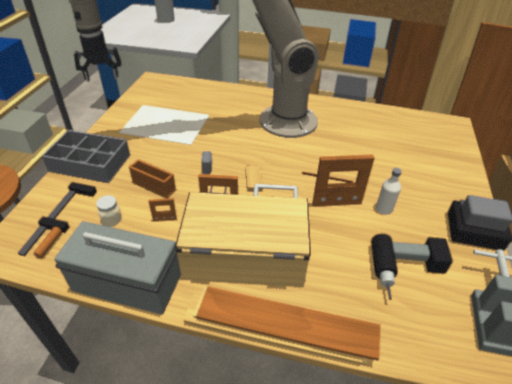

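View pics/b.png

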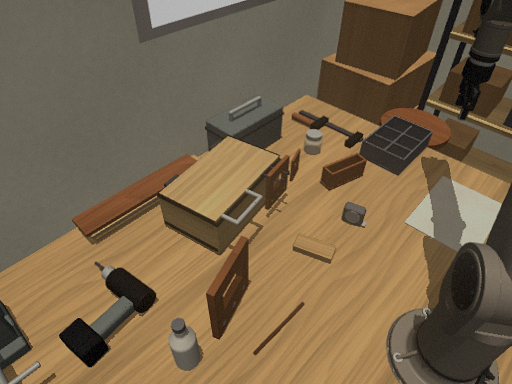

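Candidates for the template:
- Hanging on the hook: scene (218,183), side (277,183).
- Large one standing near the bottle: scene (343,180), side (229,285).
- Small one right of the toolbox: scene (162,209), side (295,163).

The one on the hook fits the description. I'll check it in a close crop.

Run:
```python
from h import *
F={n:r.grab_frame(n) for n in("scene","side")}
a=cv2.resize(F["scene"]["pixels"][150:290,130:330],None,fx=4,fy=4,interpolation=cv2.INTER_CUBIC)[:, :800]
a=cv2.resize(a,(800,560)); save({"pixels":a},"c.png")
b=cv2.resize(F["side"]["pixels"][125:255,155:370],(794,480),interpolation=cv2.INTER_CUBIC); save({"pixels":b},"d.png")
```

```text
(no output)
```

View pics/c.png

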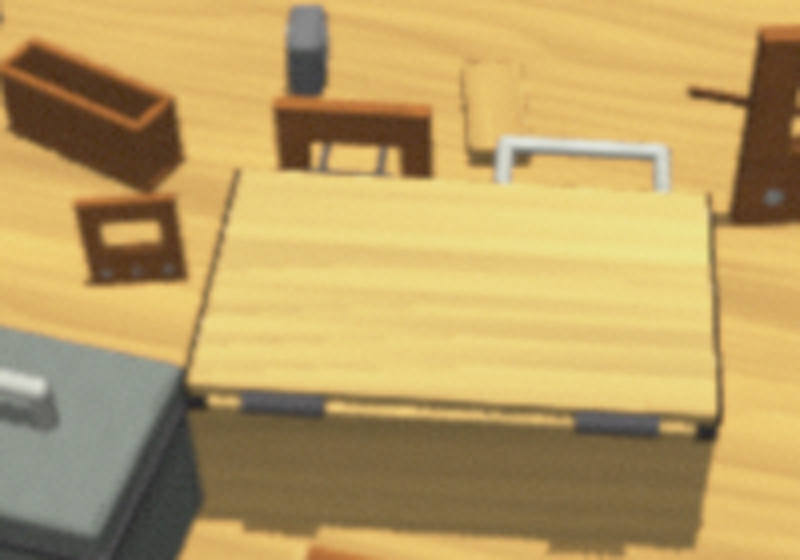

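View pics/d.png

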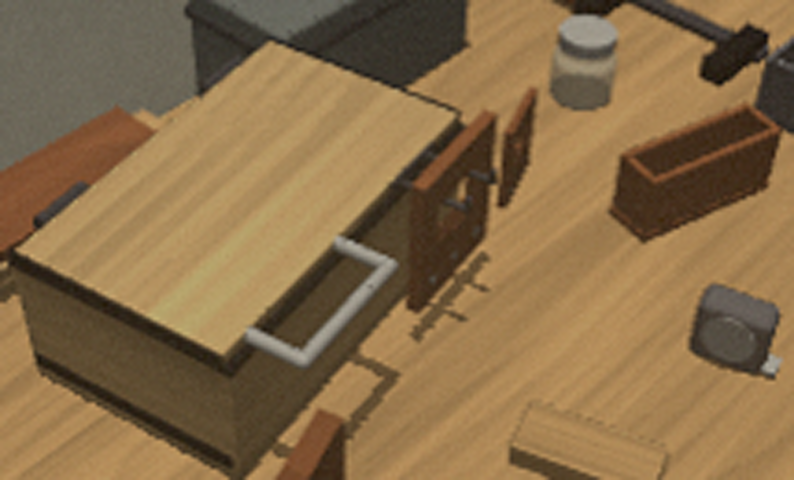

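The hanging one (scene crop 350,140; side crop 450,210) has the right size and wires through its slot. The other two are larger and smaller. Next I fit the chest, template and rack poses.

```bash
cat > fit.py <<'E'
from h import *
from scipy.optimize import least_squares
F={n:r.grab_frame(n) for n in("scene","side")}
S=lambda L:np.array(L)/4+[130,150]
D=lambda L:np.array(L)/3.693+[155,125]
def fit(model,x0,name):
    fun=lambda p:np.concatenate([(proj(F[n],model(p)[0 if n=="scene" else 1])-o).ravel() for n,o in obs.items()])
    s=least_squares(fun,x0,loss="soft_l1"); print(name,np.round(s.x,4),"rms px",np.sqrt(np.mean(fun(s.x)**2)).round(2)); return s.x
def place(p,L):
    L=np.array(L,float);c,s=np.cos(p[2]),np.sin(p[2]); return np.c_[p[0]+c*L[:,0]-s*L[:,1],p[1]+s*L[:,0]+c*L[:,1],L[:,2]]
M=[(-.095,-.16,.136),(-.095,.16,.136),(.095,.16,.136),(.095,-.16,.136),(-.14,.02,.13),(-.14,.13,.13)]
obs={"scene":S([(238,170),(708,195),(718,415),(190,385),(503,145),(663,152)]),"side":D([(460,115),(232,360),(15,255),(272,42),(390,268),(300,357)])}
c=fit(lambda p:[place(p,M)]*2,[.69,.01,0],"chest")
print("handle",place(c,[(-.14,.075,.13)]),"hook",place(c,[(-.131,-.085,.133)]),"hinge",place(c,[(.095,0,.13)]))
T=[(0,-.055,.165),(0,.055,.165)]
obs={"scene":S([(276,103),(431,110)]),"side":D([(491,116),(420,187)])}
t=fit(lambda p:[place(p,T)+[0,0,p[3]]]*2,[.57,-.08,0,0],"template top")
K=[(-.024,-.075,.07),(.024,-.075,.07),(.024,.075,.07),(-.024,.075,.07)]
obs={"scene":S([(32,38),(0,70),(140,128),(175,98)]),"side":D([(780,130),(752,108),(620,155),(645,180)])}
fit(lambda p:[place(p,K)]*2,[.51,-.36,-.1],"rack")
E
python3 fit.py
python3 - <<'E'
from h import *
F={n:r.grab_frame(n) for n in("scene","side")}
for t in("glue","jar","tape","offcut","template","rack"):
    for n,f in F.items(): print(t,n,[(x["rect"],round(x["conf"],2)) for x in r.search_frame(f,t)][:3])
E
```

```text
chest [0.6929 0.0053 0.1882] rms px 1.0
handle [[0.54135252 0.05280346 0.13      ]] hook [[ 0.58012407 -0.10268855  0.133     ]] hinge [[0.78623407 0.02308771 0.13      ]]
template top [ 0.5776 -0.1043  0.1845 -0.0032] rms px 0.47
rack [ 0.503  -0.3545 -0.2972] rms px 1.1
glue scene [([375.6, 169.3, 27.5, 46.0], 0.86)]
glue side [([170.6, 320.5, 30.7, 51.3], 0.86)]
jar scene [([96.4, 193.8, 20.8, 32.9], 0.93)]
jar side [([302.6, 127.3, 18.5, 28.8], 0.77)]
tape scene [([203.2, 150.1, 8.9, 24.0], 0.72), ([176.2, 184.7, 132.4, 74.7], 0.64)]
tape side [([340.6, 202.7, 23.5, 21.6], 0.97), ([167.3, 319.0, 34.0, 51.3], 0.43)]
offcut scene [([245.0, 166.2, 16.9, 26.2], 0.67), ([197.5, 174.0, 43.6, 22.9], 0.22), ([179.5, 186.4, 127.0, 99.1], 0.21)]
offcut side [([292.5, 234.4, 44.2, 27.3], 0.94)]
template scene [([310.8, 156.5, 63.0, 50.8], 0.93), ([149.7, 195.4, 28.2, 25.5], 0.92), ([197.2, 177.5, 41.8, 17.3], 0.79)]
template side [([264.3, 157.2, 26.4, 54.5], 0.67), ([209.2, 239.0, 41.6, 101.3], 0.61), ([290.1, 151.8, 11.3, 29.2], 0.54)]
rack scene [([128.4, 161.8, 47.8, 36.2], 0.69), ([176.4, 184.1, 139.3, 68.9], 0.65)]
rack side [([321.6, 154.5, 44.4, 33.5], 0.71)]
```

```bash
cat > go.py <<'E'
import sys
from h import *
# target xyz, tool-y direction angle; tool straight down
t=np.array([float(v) for v in sys.argv[1:4]]); a=float(sys.argv[4])
o=r.get_obs(); C=R.from_rotvec(o["orientation"])
y=np.array([np.cos(a),np.sin(a),0]); z=np.array([0,0,-1.])
G=R.from_matrix(np.c_[np.cross(y,z),y,z])
rel=(C.inv()*G).as_rotvec(); d=C.inv().apply(t-o["tcp_pos"])
print("units",np.round(np.r_[d/.25,rel/(np.pi/2)],4),"deg",np.degrees(np.linalg.norm(rel)).round(1),"clock",o["clock"],"tcp",o["tcp_pos"].round(4),"q",o["joints"].round(2))
E
python3 go.py 0.43 -0.36 0.28 -0.4
```

```text
units [ 0.9432 -0.6648 -0.3488 -0.      0.     -0.4654] deg 41.9 clock 2.3 tcp [ 0.2874 -0.6108  0.1928] q [ 1.02  0.48  0.02  1.56 -0.01  1.11 -0.08]
```

Request:
apply_moves(
  rows=[
    [0.2,-0.13,-0.35,0,0,-0.09],
    [0.4,-0.27,-0.35,0,0,-0.19],
    [0.6,-0.4,-0.35,0,0,-0.28],
    [0.8,-0.53,-0.35,0,0,-0.37],
    [0.94,-0.66,-0.35,0,0,-0.465],
  ],
  claw=0.35,
)

```text
clock: 2.92
tcp_pos: [0.4277, -0.3667, 0.2808]
orientation: [2.614, 1.741, 0.001]
contact_force: [0.2, 0.3, 0.0]
grip_width: 0.0296
gripper_force: 0.0
```

```bash
python3 go.py 0.5776 -0.1043 0.26 0.1845
```

```text
units [ 1.1995e+00  1.4860e-01  8.2900e-02  8.0000e-04  4.0000e-04 -3.6930e-01] deg 33.2 clock 2.925 tcp [ 0.4277 -0.3667  0.2808] q [ 0.79  0.23 -0.22  1.7   0.05  1.21  0.15]
```

Request:
apply_moves(
  rows=[
    [0.22,0.03,0.02,0,0,-0.08],
    [0.44,0.06,0.04,0,0,-0.16],
    [0.66,0.09,0.06,0,0,-0.24],
    [0.88,0.12,0.08,0,0,-0.31],
    [1,0.14,0.08,0,0,-0.37],
  ],
)

```text
clock: 3.55
tcp_pos: [0.5572, -0.1487, 0.2601]
orientation: [-2.003, -2.42, -0.001]
contact_force: [-0.2, -0.5, -0.6]
grip_width: 0.0297
gripper_force: 0.0
```

```bash
python3 go.py 0.5776 -0.1043 0.26 0.1845
```

```text
units [ 1.590e-01  1.133e-01  6.000e-04  1.000e-04 -6.000e-04  2.200e-03] deg 0.2 clock 3.55 tcp [ 0.5572 -0.1487  0.2601] q [ 0.51  0.29 -0.44  1.69  0.13  1.19  0.22]
```

Request:
apply_moves(
  rows=[
    [0.14,0.11,0,0,0,0.002],
    [0.14,0.11,0,0,0,0.002],
    [0.14,0.11,0,0,0,0.002],
  ],
)

```text
clock: 3.92
tcp_pos: [0.5767, -0.114, 0.2602]
orientation: [2.017, 2.408, -0.002]
contact_force: [0.7, -0.0, -0.9]
grip_width: 0.0301
gripper_force: 0.0
```

```bash
python3 go.py 0.5776 -0.1043 0.138 0.1845
python3 - <<'E'
from h import *
f=r.grab_frame("wrist"); save({"pixels":f["pixels"]},"e.png")
print(proj(f,[(.5776,-.1043,.165)]), r.landmark_of(f,"template_grip"),r.landmark_of(f,"lid_hook"))
E
```

```text
units [ 3.800e-02  1.050e-02  4.887e-01 -4.000e-04  6.000e-04 -5.000e-03] deg 0.5 clock 3.925 tcp [ 0.5767 -0.114   0.2602] q [ 0.45  0.31 -0.45  1.66  0.15  1.2   0.14]
[[255.70003644 170.82936686]] [{'point': [271.9, 270.0], 'conf': 0.96}, {'point': [259.0, 170.1], 'conf': 0.92}, {'point': [124.3, 192.3], 'conf': 0.34}, {'point': [250.2, 12.0], 'conf': 0.25}] []
```

View pics/e.png

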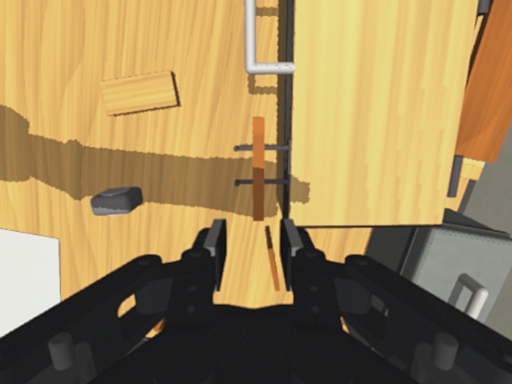

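The wrist view shows the template's top edge centred at (258,168), with the wires at rows 148 and 182 on either side. That is about 2 mm from the prediction. I correct for it and descend.

```bash
python3 go.py 0.5795 -0.1025 0.138 0.1845
```

```text
units [ 4.530e-02  2.040e-02  4.888e-01 -3.000e-04  5.000e-04 -6.100e-03] deg 0.6 clock 4.075 tcp [ 0.5765 -0.1144  0.2602] q [ 0.45  0.31 -0.45  1.66  0.15  1.2   0.14]
```

Request:
apply_moves(
  rows=[
    [0.045,0.02,0,0,0,-0.006],
    [0.045,0.02,0.15,0,0,-0.006],
    [0.045,0.02,0.25,0,0,-0.006],
    [0.045,0.02,0.33,0,0,-0.006],
    [0.045,0.02,0.33,0,0,-0.006],
  ],
)

```text
clock: 4.7
tcp_pos: [0.5788, -0.1, 0.1764]
orientation: [-2.002, -2.417, 0.002]
contact_force: [-0.8, 0.2, -0.1]
grip_width: 0.03
gripper_force: 0.0
```

```bash
python3 go.py 0.5795 -0.1025 0.138 0.1845
```

```text
units [-0.0104  0.0013  0.1535 -0.0018 -0.0008  0.0019] deg 0.2 clock 4.7 tcp [ 0.5788 -0.1     0.1764] q [ 0.42  0.39 -0.45  1.76  0.19  1.04  0.08]
```

Aligned. I descend the rest of the way, then close.

Request:
apply_moves(
  rows=[
    [-0.01,0.001,0.05,0,0,0],
    [-0.01,0.001,0.1,0,0,0],
    [-0.01,0.001,0.15,0,0,0],
    [-0.01,0.001,0.15,0,0,0],
  ],
)

```text
clock: 5.2
tcp_pos: [0.5797, -0.1029, 0.1389]
orientation: [-2.003, -2.418, 0.002]
contact_force: [0.4, 0.1, 0.6]
grip_width: 0.03
gripper_force: 0.0
```

Request:
apply_moves(
  rows=[
    [0,0,0,0,0,0],
    [0,0,0,0,0,0],
    [0,0,0,0,0,0],
    [0,0,0,0,0,0],
  ],
  claw=0,
  newtons=40,
)

```text
clock: 5.7
tcp_pos: [0.5808, -0.103, 0.1404]
orientation: [2.004, 2.419, 0.0]
contact_force: [-0.2, -0.5, 0.1]
grip_width: -0.0002
gripper_force: 0.0
```

Run:
```python
from h import *
f=r.grab_frame("wrist"); g=r.grab_frame("side"); s=r.grab_frame("scene")
a=cv2.resize(g["pixels"][125:225,215:345],(520,400)); b=cv2.resize(s["pixels"][120:230,170:260],(280,342))
c=np.zeros((600,800,3),np.uint8); c[:400,:520]=a; c[:342,520:]=b; save({"pixels":c},"f.png");
```

```text
(no output)
```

View pics/f.png

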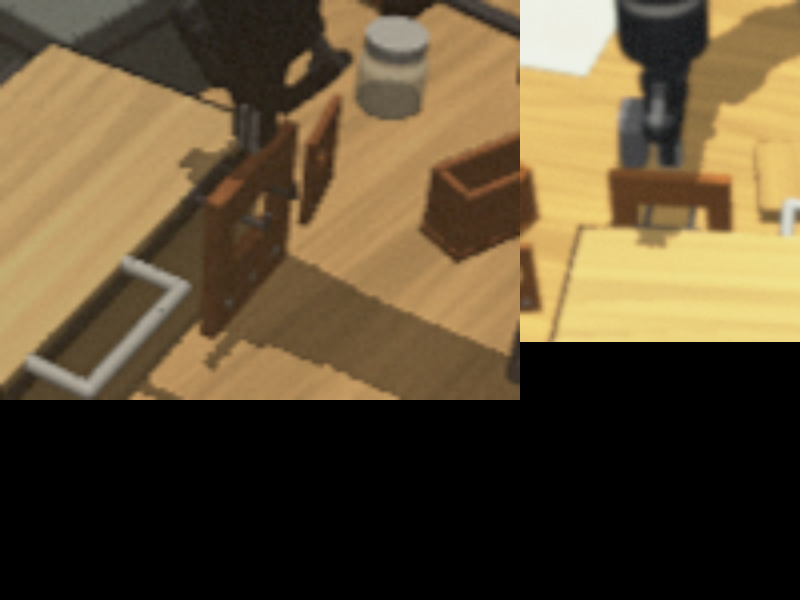

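Run:
```python
from h import *
o=r.get_obs();p=o["tcp_pos"];print(p,o["grip_width"],o["gripper_force"])
F={n:r.grab_frame(n) for n in("scene","side")}
for n,f in F.items():
    print(n,proj(f,[p,p+[0,0,.06],(.5776,-.1043,.165)]).round(1),f["eye"])
    print([(np.round(x["point"],1).tolist(),round(x["conf"],2)) for x in r.landmark_of(f,"template_grip")])
print(tri([ray(F["scene"],(213.4,173)),ray(F["side"],(276.3,162.5))]))
f=r.grab_frame("wrist");print(proj(f,[p,(.5776,-.1043,.165)]),f["eye"]);save(f,"g.png")
```

```text
[ 0.58068264 -0.10298025  0.14028865] 9.254990127276799e-05 0.0
scene [[218.6 183.1]
 [217.7 166.5]
 [218.1 175.7]] [1.36571614 0.17929264 0.88253875]
[([222.5, 177.9], 0.85), ([164.5, 197.2], 0.73), ([345.2, 159.2], 0.72)]
side [[277.  171.5]
 [278.2 154.6]
 [278.6 165. ]] [0.08689467 0.52806794 0.80606655]
[([295.7, 154.2], 0.74), ([278.3, 164.1], 0.69), ([229.1, 266.0], 0.62), ([281.2, 328.9], 0.22)]
(array([ 0.58506222, -0.11008909,  0.1727698 ]), [np.float64(0.00696502156650327), np.float64(0.006965021566503231)])
[[253.40666251 210.4643995 ]
 [248.21240355 225.03075432]] [ 0.56829116 -0.03920019  0.32122204]
```

View pics/g.png

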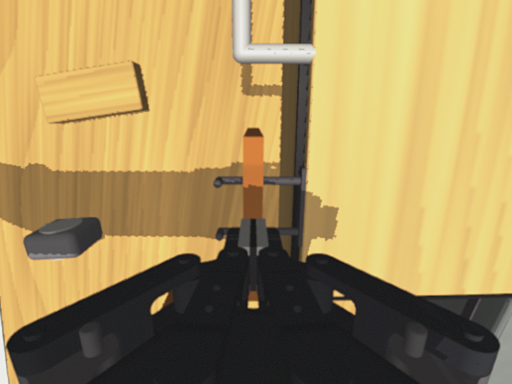

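Run:
```python
from h import *
o=r.get_obs();p=o["tcp_pos"]
f=r.grab_frame("wrist");F={n:r.grab_frame(n) for n in("scene","side")}
for dz in(0,.02,.03,.04,.06): print(dz,*[proj(g,[p+[0,0,dz]])[0].round(1) for g in(f,F["scene"],F["side"])])
q=np.array([.287,-.611,.193])
for dz in(0,.03): print("start",*[proj(F[n],[q+[0,0,dz]])[0].round(1) for n in F])
b=F["side"]["pixels"][140:190,255:300]; a=F["scene"]["pixels"][140:195,195:245]
for n,i in(("a0",cv2.imread("pics/a.png")[30:100,60:140]),):pass
st=[cv2.resize(x,(400,400),interpolation=cv2.INTER_CUBIC) for x in(a,b)]
save({"pixels":np.hstack(st)},"i.png")
i=cv2.imread("pics/a.png")[40:90,75:125][...,::-1]; j=cv2.imread("pics/b.png")[60:120,450:510][...,::-1]
```

```text
0 [253.4 210.4] [218.6 183.1] [277.  171.6]
0.02 [253.5 221. ] [218.3 177.7] [277.4 166.1]
0.03 [253.5 227.2] [218.2 175. ] [277.6 163.3]
0.04 [253.5 234.3] [218.  172.2] [277.8 160.5]
0.06 [253.6 251.3] [217.7 166.5] [278.1 154.7]
start [105.3  92.5] [453.3 125.8]
start [103.4  84.8] [456.9 117.5]
```

View pics/i.png

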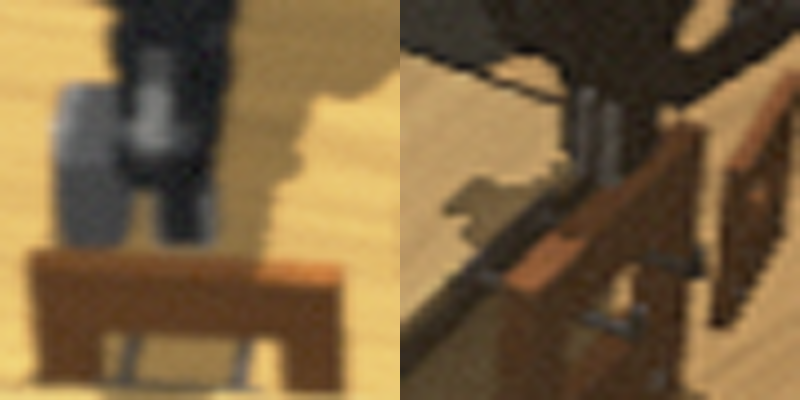

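The camera views put the shut fingertips about 30 mm above the reported TCP, just over the template's top edge, so the fingers closed on air. I reopen, go about 27 mm lower while watching the force, and close again.

Request:
apply_moves(
  rows=[
    [0,0,0,0,0,0],
    [0,0,0,0,0,0],
    [0,0,0,0,0,0],
    [0,0,0.02,0,0,0],
  ],
  claw=0.35,
)

```text
clock: 6.75
tcp_pos: [0.581, -0.103, 0.1354]
orientation: [2.004, 2.418, 0.001]
contact_force: [-0.4, -0.4, 0.1]
grip_width: 0.0298
gripper_force: 0.0
```

Request:
apply_moves(
  rows=[
    [0,0,0.02,0,0,0],
    [0,0,0.04,0,0,0],
    [0,0,0.06,0,0,0],
    [0,0,0.08,0,0,0],
    [0,0,0.08,0,0,0],
  ],
)

```text
clock: 7.38
tcp_pos: [0.5803, -0.1029, 0.1147]
orientation: [-2.004, -2.419, 0.001]
contact_force: [-0.6, 0.0, -0.4]
grip_width: 0.0301
gripper_force: 0.0
```

Request:
apply_moves(
  rows=[
    [0,0,0,0,0,0],
    [0,0,0,0,0,0],
    [0,0,0,0,0,0],
  ],
  claw=0,
  newtons=40,
)

```text
clock: 7.75
tcp_pos: [0.5809, -0.1029, 0.1155]
orientation: [2.004, 2.419, 0.001]
contact_force: [0.1, -0.2, 1.3]
grip_width: 0.0105
gripper_force: 41.6
```

Gripped: width 10.5 mm, 42 N. I lift 22 mm, then move out to the front.

Request:
apply_moves(
  rows=[
    [0,0,-0.03,0,0,0],
    [0,0,-0.06,0,0,0],
    [0,0,-0.09,0,0,0],
    [0,0,-0.09,0,0,0],
    [0,0,-0.09,0,0,0],
  ],
)

```text
clock: 8.38
tcp_pos: [0.5805, -0.103, 0.1376]
orientation: [-2.004, -2.419, 0.0]
contact_force: [-0.1, -0.2, -1.5]
grip_width: 0.0108
gripper_force: 41.4
```

Request:
apply_moves(
  rows=[
    [0,-0.06,0,0,0,0],
    [0,-0.12,0,0,0,0],
    [0,-0.18,0,0,0,0],
    [0,-0.24,0,0,0,0],
    [0,-0.3,0,0,0,0],
  ],
)

```text
clock: 9.0
tcp_pos: [0.5059, -0.1172, 0.1378]
orientation: [2.005, 2.419, -0.0]
contact_force: [-0.2, 0.4, -1.5]
grip_width: 0.0105
gripper_force: 41.4
```

```bash
python3 go.py 0.503 -0.3545 0.22 -0.297;python3 - <<'E'
from h import *
F={n:r.grab_frame(n) for n in("scene","side")}
for n,f in F.items(): print(n,[(np.round(x["point"],1).tolist(),round(x["conf"],2)) for x in r.landmark_of(f,"template_grip")],[(np.round(x["point"]).tolist(),round(x["conf"],2)) for x in r.landmark_of(f,"tape")])
print(r.get_obs()["gripper_force"],r.get_obs()["grip_width"])
f=F["side"];print("expected",proj(f,[r.get_obs()["tcp_pos"]+[0,0,.04]]),proj(F["scene"],[r.get_obs()["tcp_pos"]+[0,0,.04]]))
E
```

```text
units [-9.306e-01 -1.873e-01 -3.285e-01  1.000e-04  1.000e-04  3.079e-01] deg 27.7 clock 9.0 tcp [ 0.5059 -0.1172  0.1378] q [ 0.49  0.32 -0.46  1.96  0.18  0.9   0.13]
scene [([347.3, 155.4], 0.91), ([161.6, 198.8], 0.66)] [([210.0, 166.0], 0.37)]
side [([229.2, 266.5], 0.77), ([302.4, 170.7], 0.72), ([296.1, 156.2], 0.42), ([132.3, 295.3], 0.19)] [([351.0, 221.0], 0.79)]
41.379607915878296 0.010551790898036583
expected [[301.63195016 170.512044  ]] [[221.27959469 156.16742663]]
```

Off the hook: 1.5 N of weight, and the landmark sits where expected. Next I raise it, carry it above the rack and turn it.

Request:
apply_moves(
  rows=[
    [-0.05,0,-0.18,0,0,0.03],
    [-0.25,-0.04,-0.33,0,0,0.1],
    [-0.48,-0.09,-0.33,0,0,0.17],
    [-0.7,-0.14,-0.33,0,0,0.24],
    [-0.93,-0.187,-0.33,0,0,0.308],
  ],
)

```text
clock: 9.93
tcp_pos: [0.5048, -0.3556, 0.2204]
orientation: [2.527, 1.865, 0.001]
contact_force: [0.7, 0.1, -0.6]
grip_width: 0.011
gripper_force: 41.4
```

Request:
apply_moves(
  rows=[
    [0,0,0,0,0,0],
    [0,0,0,0,0,0],
  ],
)

```text
clock: 10.18
tcp_pos: [0.5048, -0.3533, 0.2198]
orientation: [-2.524, -1.869, -0.001]
contact_force: [0.4, 1.1, -1.2]
grip_width: 0.0107
gripper_force: 41.4
```

```bash
python3 go.py 0.503 -0.3545 0.16 -0.297;python3 - <<'E'
from h import *
f=r.grab_frame("wrist"); s=r.grab_frame("side")
save({"pixels":np.hstack([cv2.resize(f["pixels"],(440,330)),cv2.resize(s["pixels"][100:220,270:400],(357,330))])},"j.png")
g=lambda i:print([(np.round(x["point"],1).tolist(),round(x["conf"],2)) for x in i])
g(r.landmark_of(f,"rack"));g(r.landmark_of(s,"rack"));g(r.landmark_of(s,"template"))
c,sn=np.cos(-.297),np.sin(-.297)
print(proj(f,[(.503+c*a-sn*b,-.3545+sn*a+c*b,.07) for a,b in((-.024,-.075),(.024,-.075),(.024,.075),(-.024,.075))]).round(), proj(f,[(.503,-.3545,0)]))
E
```

```text
units [-6.90e-03 -5.30e-03  2.39e-01 -2.00e-04 -7.00e-04  6.00e-04] deg 0.1 clock 10.175 tcp [ 0.5048 -0.3533  0.2198] q [ 0.71  0.37 -0.27  1.66  0.11  1.13  0.12]
[([252.8, 165.6], 0.82)]
[([342.2, 179.7], 0.91)]
[([232.6, 309.4], 0.71), ([293.2, 176.5], 0.7)]
[[234. 227.]
 [270. 227.]
 [272. 108.]
 [232. 108.]] [[252.14269903 161.7281663 ]]
```

View pics/j.png

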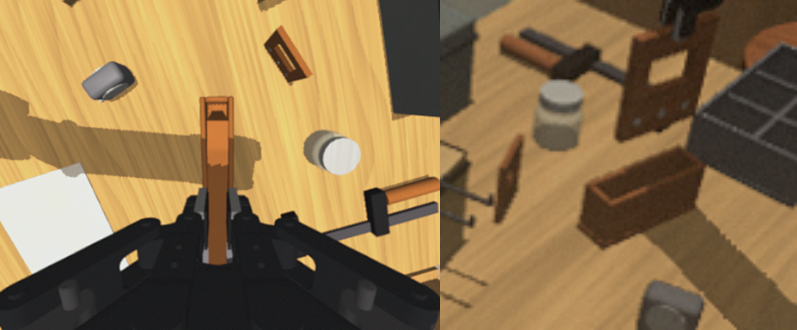

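The template hangs centred over the rack: its bar is at column 252 of the wrist image and the rim spans 233–271. The rack sits about 4 mm further toward -y than my fit. I shift for that and lower.

Request:
apply_moves(
  rows=[
    [-0.017,-0.004,0.08,0,0,0],
    [-0.017,-0.004,0.16,0,0,0],
    [-0.017,-0.004,0.22,0,0,0],
    [-0.017,-0.004,0.26,0,0,0],
    [-0.017,-0.004,0.28,0,0,0],
  ],
)

```text
clock: 11.05
tcp_pos: [0.5021, -0.3576, 0.1499]
orientation: [-2.525, -1.869, 0.0]
contact_force: [-0.2, 0.3, -1.1]
grip_width: 0.0106
gripper_force: 41.4
```

Request:
apply_moves(
  rows=[
    [0,0,0.05,0,0,0],
    [0,0,0.1,0,0,0],
    [0,0,0.15,0,0,0],
    [0,0,0.2,0,0,0],
    [0,0,0.21,0,0,0],
  ],
)

```text
clock: 11.68
tcp_pos: [0.5013, -0.3574, 0.0964]
orientation: [-2.524, -1.867, 0.001]
contact_force: [-0.6, -0.5, 0.5]
grip_width: 0.0109
gripper_force: 41.4
```

```bash
python3 go.py 0.503 -0.357 0.094 -0.297;python3 - <<'E'
from h import *
f=r.grab_frame("wrist"); s=r.grab_frame("side")
save({"pixels":np.hstack([cv2.resize(f["pixels"],(440,330)),cv2.resize(s["pixels"][100:220,270:400],(357,330))])},"k.png")
E
```

```text
units [ 0.0035  0.0059  0.0094 -0.0012 -0.0003  0.0001] deg 0.1 clock 11.675 tcp [ 0.5013 -0.3574  0.0964] q [ 0.71  0.5  -0.25  1.77  0.15  0.89  0.09]
```

View pics/k.png

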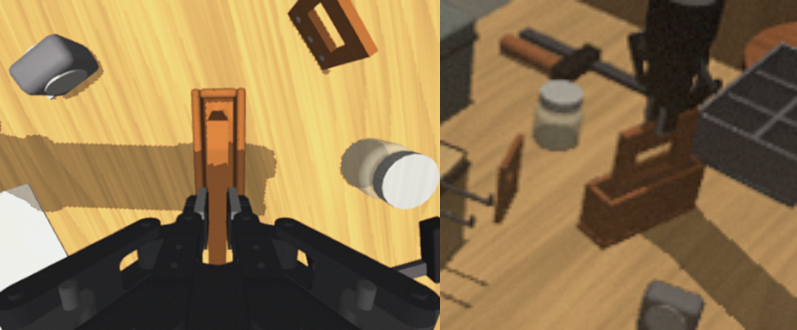

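The template is inside the rack walls. I lower it the last few mm, release and retreat upward. That was my tenth picture, so I use numbers only from here.

Request:
apply_moves(
  rows=[
    [0.004,0.006,0.01,0,0,0],
    [0.004,0.006,0.012,0,0,0],
  ],
)

```text
clock: 12.02
tcp_pos: [0.5041, -0.3572, 0.0949]
orientation: [2.525, 1.868, 0.001]
contact_force: [0.5, 0.4, -0.3]
grip_width: 0.0104
gripper_force: 41.4
```

Request:
apply_moves(
  rows=[
    [0,0,0,0,0,0],
    [0,0,0,0,0,0],
    [0,0,0,0,0,0],
    [0,0,0,0,0,0],
  ],
  claw=0.45,
)

```text
clock: 12.52
tcp_pos: [0.5038, -0.3574, 0.0948]
orientation: [2.525, 1.868, 0.0]
contact_force: [0.1, -0.4, 0.9]
grip_width: 0.0386
gripper_force: 0.0
```

Request:
apply_moves(
  rows=[
    [0,0,-0.06,0,0,0],
    [0,0,-0.15,0,0,0],
    [0,0,-0.3,0,0,0],
    [0,0,-0.5,0,0,0],
    [0,0,-0.6,0,0,0],
  ],
)

```text
clock: 13.15
tcp_pos: [0.505, -0.3579, 0.2492]
orientation: [2.522, 1.866, 0.003]
contact_force: [0.2, -0.2, 0.2]
grip_width: 0.0381
gripper_force: 0.0
```

```bash
python3 - <<'E'
from h import *
F={n:r.grab_frame(n) for n in("scene","side")}
for t in("template_grip","template"):
    for n,f in F.items(): print(t,n,[(np.round(x["point"],1).tolist(),round(x["conf"],2)) for x in r.landmark_of(f,t)])
for n,f in F.items(): print("expect grip/origin",proj(f,[(.502,-.358,.128),(.502,-.358,.008)]).round(1).tolist())
w=r.grab_frame("wrist")
print([(np.round(x["point"],1).tolist(),round(x["conf"],2)) for x in r.landmark_of(w,"template_grip")],proj(w,[(.502,-.358,.128)]))
E
python3 go.py 0.4800 -0.1 0.22 0.188
```

```text
template_grip scene [([161.9, 197.8], 0.89), ([150.6, 156.7], 0.87), ([344.3, 157.1], 0.7), ([383.2, 211.1], 0.15)]
template_grip side [([347.4, 143.4], 0.84), ([295.5, 154.1], 0.67), ([230.2, 267.5], 0.56)]
template scene [([166.2, 218.6], 0.95), ([153.8, 185.5], 0.9), ([338.2, 203.1], 0.76)]
template side [([342.0, 177.1], 0.87), ([235.1, 309.0], 0.65), ([297.0, 177.9], 0.51)]
expect grip/origin [[147.7, 155.2], [153.5, 184.2]]
expect grip/origin [[348.4, 148.2], [341.8, 177.1]]
[([335.0, 65.2], 0.89), ([255.8, 178.0], 0.65)] [[252.63960487 176.54526789]]
units [ 9.556e-01 -3.885e-01  9.510e-02 -1.300e-03 -8.000e-04 -3.087e-01] deg 27.8 clock 13.55 tcp [ 0.503  -0.3569  0.2434] q [ 0.72  0.36 -0.27  1.63  0.1   1.18  0.13]
```

The template stands in the rack: landmarks are within 2–5 px of expected. On to the handle.

Request:
apply_moves(
  rows=[
    [0.2,-0.08,0.09,0,0,-0.06],
    [0.4,-0.16,0.09,0,0,-0.12],
    [0.6,-0.24,0.09,0,0,-0.19],
    [0.8,-0.32,0.09,0,0,-0.25],
    [0.96,-0.39,0.09,0,0,-0.309],
  ],
  claw=0.42,
)

```text
clock: 14.18
tcp_pos: [0.48, -0.0969, 0.2216]
orientation: [-1.996, -2.424, 0.001]
contact_force: [-0.2, -0.1, 0.8]
grip_width: 0.0355
gripper_force: 0.0
```

```bash
python3 go.py 0.5414 0.0528 0.2 0.188
```

```text
units [ 5.403e-01  3.561e-01  8.630e-02 -6.000e-04 -4.000e-04  3.200e-03] deg 0.3 clock 14.175 tcp [ 0.48   -0.0969  0.2216] q [ 0.51  0.18 -0.49  1.93  0.1   1.06  0.17]
```

Request:
apply_moves(
  rows=[
    [0.17,0.1,0.03,0,0,0.002],
    [0.34,0.22,0.06,0,0,0.002],
    [0.5,0.33,0.085,0,0,0.002],
    [0.53,0.356,0.085,0,0,0.002],
    [0.53,0.356,0.085,0,0,0.002],
  ],
)

```text
clock: 14.8
tcp_pos: [0.543, 0.0477, 0.2003]
orientation: [-2.004, -2.418, 0.001]
contact_force: [0.2, -0.6, -0.8]
grip_width: 0.0361
gripper_force: 0.0
```

```bash
python3 - <<'E'
from h import *
w=r.grab_frame("wrist");H=np.array([.5414,.0528,.13])
for i in range(1): print("grip landmark",[(np.round(x["point"],1).tolist(),round(x["conf"],2)) for x in r.landmark_of(w,"lid_handle")],"pred",proj(w,[H]))
im=cv2.cvtColor(w["pixels"],cv2.COLOR_RGB2HSV).astype(int)
for row in range(60,200,20):
    m=(im[row,:,1]<40)&(im[row,:,2]>130); c=np.where(m)[0]; c=c[(c>200)&(c<300)]; print(row,(c.min(),c.max(),len(c)) if len(c) else None)
u=proj(w,[H+[-.006,0,0],H+[.006,0,0]]);print(u.round(1))
F=r.grab_frame("side");print(r.landmark_of(F,"lid_handle")[:1],proj(F,[H]))
E
python3 go.py 0.5414 0.0528 0.12 0.188
```

```text
grip landmark [([256.5, 179.6], 0.84)] pred [[252.67873792 180.24598867]]
60 None
80 None
100 None
120 (np.int64(250), np.int64(299), 50)
140 (np.int64(249), np.int64(260), 12)
160 (np.int64(249), np.int64(260), 12)
180 (np.int64(252), np.int64(256), 5)
[[246.5 179.1]
 [258.8 181.4]]
[{'point': [247.4, 207.2], 'conf': 0.79}] [[249.11273108 209.37189122]]
units [ 2.950e-02 -1.100e-03  3.236e-01 -3.000e-04  5.000e-04 -3.300e-03] deg 0.3 clock 15.0 tcp [0.543  0.0457 0.2009] q [ 0.26  0.31 -0.56  1.83  0.19  1.06 -0.19]
```

Request:
apply_moves(
  rows=[
    [0.03,0.006,0.08,0,0,-0.003],
    [0.03,0.006,0.16,0,0,-0.003],
    [0.03,0.006,0.24,0,0,-0.003],
    [0.03,0.006,0.28,0,0,-0.003],
    [0.03,0.006,0.28,0,0,-0.003],
  ],
)

```text
clock: 15.62
tcp_pos: [0.543, 0.0544, 0.1307]
orientation: [-2.002, -2.421, 0.001]
contact_force: [0.3, -0.3, -0.0]
grip_width: 0.0362
gripper_force: 0.0
```

```bash
python3 go.py 0.5432 0.053 0.083 0.188
```

```text
units [-5.700e-03 -3.000e-04  1.906e-01 -6.000e-04  1.000e-04  6.000e-04] deg 0.1 clock 15.625 tcp [0.543  0.0544 0.1307] q [ 0.22  0.39 -0.54  1.9   0.25  0.92 -0.25]
```

Request:
apply_moves(
  rows=[
    [-0.005,0,0.05,0,0,0],
    [-0.005,0,0.1,0,0,0],
    [-0.005,0,0.15,0,0,0],
    [-0.005,0,0.19,0,0,0],
    [-0.005,0,0.19,0,0,0],
  ],
)

```text
clock: 16.25
tcp_pos: [0.5429, 0.0539, 0.0824]
orientation: [-2.0, -2.421, 0.002]
contact_force: [-0.1, -0.2, -0.1]
grip_width: 0.0356
gripper_force: 0.0
```

Request:
apply_moves(
  rows=[
    [0,0,0,0,0,0],
    [0,0,0,0,0,0],
    [0,0,0,0,0,0],
    [0,0,0,0,0,0],
  ],
  claw=0,
  newtons=60,
)

```text
clock: 16.75
tcp_pos: [0.5436, 0.0541, 0.0837]
orientation: [2.001, 2.422, 0.0]
contact_force: [-2.7, 0.8, 3.4]
grip_width: 0.009
gripper_force: 58.7
```

```bash
cat > arc.py <<'E'
from h import *
import sys
# hold bar: TCP offset constant in world; p0 = closed reading
p0=np.array([float(v) for v in sys.argv[1].split(",")]); o=r.get_obs(); C=R.from_rotvec(o["orientation"])
ux=np.array([np.cos(.188),np.sin(.188),0]); d=o["tcp_pos"]-p0
print("angle now: from z",np.arcsin(np.clip(d[2]/.235,-1,1)).round(3),"from x",np.arccos(np.clip(1-d@ux/.235,-1,1)).round(3),"clock",o["clock"],"F",o["contact_force"].round(1),"grip",o["grip_width"].round(4),o["gripper_force"])
for t in map(float,sys.argv[2:]):
    tgt=p0+ux*.235*(1-np.cos(t))+np.array([0,0,.235*np.sin(t)]); print(t,np.round(C.inv().apply(tgt-o["tcp_pos"])/.25,3))
E
python3 arc.py $(python3 -c "
from h import *;print(*r.get_obs()['tcp_pos'],sep=',')") .05 .1 .15 .2 .25
```

```text
Traceback (most recent call last):
  File "arc.py", line 6, in <module>
    print("angle now: from z",np.arcsin(np.clip(d[2]/.235,-1,1)).round(3),"from x",np.arccos(np.clip(1-d@ux/.235,-1,1)).round(3),"clock",o["clock"],"F",o["contact_force"].round(1),"grip",o["grip_width"].round(4),o["gripper_force"])
                                                                                                                                                                                           ^^^^^^^^^^^^^^^^^^^^^
AttributeError: 'float' object has no attribute 'round'
```

```bash
sed -i 's/o\["grip_width"\].round(4)/o["grip_width"]/' arc.py; python3 arc.py .5436,.0541,.0837 .03 .07 .11 .15 .18
```

```text
angle now: from z 0.0 from x 0.0 clock 16.75 F [-2.7  0.8  3.4] grip 0.00899429858853875 58.74033272266388
0.03 [ 0.     0.001 -0.028]
0.07 [ 0.     0.002 -0.066]
0.11 [ 0.     0.006 -0.103]
0.15 [ 0.     0.011 -0.14 ]
0.18 [ 0.     0.015 -0.168]
```

Request:
apply_moves(
  rows=[
    [0,0.001,-0.03,0,0,0],
    [0,0.002,-0.065,0,0,0],
    [0,0.006,-0.103,0,0,0],
    [0,0.011,-0.14,0,0,0],
    [0,0.015,-0.168,0,0,0],
  ],
)

```text
clock: 17.38
tcp_pos: [0.547, 0.0547, 0.1259]
orientation: [-2.0, -2.422, 0.001]
contact_force: [-1.3, -0.2, -3.8]
grip_width: 0.0093
gripper_force: 58.4
```

```bash
python3 arc.py .5436,.0541,.0837 .22 .27 .32 .37 .42
```

```text
angle now: from z 0.181 from x 0.171 clock 17.375 F [-1.3 -0.2 -3.8] grip 0.009296737420720288 58.39066743850708
0.22 [ 0.     0.009 -0.036]
0.27 [ 0.     0.02  -0.082]
0.32 [ 0.     0.034 -0.127]
0.37 [ 0.     0.05  -0.171]
0.42 [ 0.     0.068 -0.214]
```

Request:
apply_moves(
  rows=[
    [0,0.009,-0.036,0,0,0],
    [0,0.02,-0.082,0,0,0],
    [0,0.034,-0.127,0,0,0],
    [0,0.05,-0.171,0,0,0],
    [0,0.068,-0.214,0,0,0],
  ],
)

```text
clock: 18.0
tcp_pos: [0.5623, 0.0575, 0.1794]
orientation: [-1.999, -2.42, 0.005]
contact_force: [-7.2, -0.7, 0.3]
grip_width: 0.0087
gripper_force: 58.5
```

```bash
python3 arc.py .5436,.0541,.0837 .46 .51 .56 .61 .65
python3 - <<'E'
from h import *
F=r.grab_frame("side"); print(r.landmark_of(F,"lid_handle")[:1]);p=r.get_obs()["tcp_pos"];print(proj(F,[p+[0,0,.047]]))
E
```

```text
angle now: from z 0.419 from x 0.405 clock 18.0 F [-7.2 -0.7  0.3] grip 0.008656279235826484 58.50407660007477
0.46 [ 0.001  0.021 -0.035]
0.51 [ 0.     0.043 -0.076]
0.56 [ 0.     0.067 -0.117]
0.61 [ 0.     0.093 -0.156]
0.65 [ 0.     0.115 -0.187]
[{'point': [243.9, 179.3], 'conf': 0.56}]
[[241.32392699 177.90628994]]
```

Request:
apply_moves(
  rows=[
    [0,0.019,-0.035,0,0,0],
    [0,0.04,-0.076,0,0,0],
    [0,0.063,-0.117,0,0,0],
    [0,0.088,-0.156,0,0,0],
    [0,0.11,-0.187,0,0,0],
  ],
)

```text
clock: 18.73
tcp_pos: [0.5885, 0.0624, 0.2269]
orientation: [-1.999, -2.42, 0.008]
contact_force: [-15.4, -1.4, 8.6]
grip_width: 0.0091
gripper_force: 58.8
```

```bash
python3 arc.py .5436,.0541,.0837 .7 .75 .8 .85 .9
```

```text
angle now: from z 0.655 from x 0.634 clock 18.725 F [-15.4  -1.4   8.6] grip 0.009062855451408619 58.80525827407837
0.7 [ 0.001  0.038 -0.033]
0.75 [ 0.001  0.069 -0.068]
0.8 [ 0.001  0.102 -0.102]
0.85 [ 0.001  0.136 -0.134]
0.9 [ 0.001  0.172 -0.165]
```

Request:
apply_moves(
  rows=[
    [0,0.028,-0.038,0,0,0],
    [0,0.059,-0.075,0,0,0],
    [0,0.092,-0.11,0,0,0],
    [0,0.126,-0.143,0,0,0],
    [0,0.16,-0.172,0,0,0],
  ],
)

```text
clock: 19.35
tcp_pos: [0.6297, 0.0701, 0.2718]
orientation: [2.001, 2.421, -0.002]
contact_force: [-9.3, -2.9, 9.5]
grip_width: 0.009
gripper_force: 58.6
```

```bash
python3 arc.py .5436,.0541,.0837 .9 .88 .8 .72
python3 - <<'E'
from h import *
F=r.grab_frame("side"); print(r.landmark_of(F,"lid_handle")[:1]);p=r.get_obs()["tcp_pos"];print(proj(F,[p+[0,0,.047]]))
# lid-angle hypotheses: handle pixel at angles, using fitted chest
ux=np.array([np.cos(.188),np.sin(.188),0])
H=np.array([.5432,.0532,.13])+ux*.235
for t in(.7,.8,.85,.9,.95): print(t,proj(F,[H-ux*.235*np.cos(t)+[0,0,.235*np.sin(t)]]).round(1))
S=r.grab_frame("scene");print(r.landmark_of(S,"lid_handle")[:1])
for t in(.7,.8,.85,.9,.95): print(t,proj(S,[H-ux*.235*np.cos(t)+[0,0,.235*np.sin(t)]]).round(1))
E
```

```text
angle now: from z 0.928 from x 0.893 clock 19.35 F [-9.3 -2.9  9.5] grip 0.00897845833815853 58.6346036195755
0.9 [0.002 0.005 0.016]
0.88 [ 0.002 -0.009  0.028]
0.8 [ 0.002 -0.065  0.078]
0.72 [ 0.002 -0.117  0.133]
[{'point': [216.5, 135.7], 'conf': 0.95}]
[[216.1073776  137.18114527]]
0.7 [[228.7 155. ]]
0.8 [[222.8 146.9]]
0.85 [[219.7 142.9]]
0.9 [[216.4 139. ]]
0.95 [[212.9 135.2]]
[{'point': [279.0, 153.1], 'conf': 0.77}]
0.7 [[279.  156.6]]
0.8 [[279.3 155. ]]
0.85 [[279.5 154.6]]
0.9 [[279.7 154.4]]
0.95 [[279.9 154.4]]
```

The lid is past balance, at about 0.906 rad. I bring it back to about 0.71.

Request:
apply_moves(
  rows=[
    [0,-0.02,0.015,0,0,0],
    [0,-0.05,0.041,0,0,0],
    [0,-0.08,0.068,0,0,0],
    [0,-0.112,0.096,0,0,0],
    [0,-0.14,0.125,0,0,0],
  ],
)

```text
clock: 20.18
tcp_pos: [0.5979, 0.0642, 0.2395]
orientation: [1.998, 2.419, 0.006]
contact_force: [3.3, 0.4, -2.2]
grip_width: 0.0094
gripper_force: 59.0
```

Request:
apply_moves(
  rows=[
    [0,0,0,0,0,0],
    [0,0,0,0,0,0],
    [0,0,0,0,0,0],
    [0,0,0,0,0,0],
  ],
)

```text
clock: 20.68
tcp_pos: [0.5962, 0.0638, 0.2375]
orientation: [2.001, 2.422, -0.0]
contact_force: [-0.8, -0.0, 2.0]
grip_width: 0.0091
gripper_force: 59.8
```

```bash
cat > ang.py <<'E'
from h import *
o=r.get_obs();d=o["tcp_pos"]-[.5436,.0541,.0837];ux=np.array([np.cos(.188),np.sin(.188),0])
print("angle",np.arctan2(d[2],.235-d@ux),np.hypot(d[2],.235-d@ux),o["clock"],o["contact_force"].round(1),o["gripper_force"])
F={n:r.grab_frame(n) for n in("side","scene")}
H=np.array([.5432,.0532,.13])+ux*.235
for n,f in F.items():
    m=r.landmark_of(f,"lid_handle")[0]["point"]; ts=np.linspace(.4,1.1,141)
    e=[np.linalg.norm(proj(f,[H-ux*.235*np.cos(t)+[0,0,.235*np.sin(t)]])[0]-m) for t in ts]; print(n,ts[np.argmin(e)],min(e))
for n,f in F.items(): print(n,[np.round(x["point"]).tolist() for x in r.landmark_of(f,"template")])
E
python3 ang.py
```

```text
angle 0.7030355196919791 0.2378996948343454 20.675 [-0.8 -0.   2. ] 59.7571724653244
side 0.69 0.24804449112551097
scene 0.69 0.6864160096739652
side [[231.0, 310.0], [342.0, 178.0], [293.0, 174.0]]
scene [[167.0, 217.0], [154.0, 184.0], [335.0, 202.0], [150.0, 151.0]]
```

Kinematics gives 0.70 rad and both cameras give 0.69. The lid is still, the grip holds and the template stands. I hand in.

```bash
python3 -c "
from h import *;print(r.get_obs()['tcp_pos'],r.hand_in())"
```

```text
the job is handed in; nothing more can be done
[0.59613089 0.06383356 0.23744315] None
```

The template stands released in the rack, and the lid was raised to about 0.9 rad and handed in held still at about 0.70 rad; the hand-in returned no verdict.

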